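# Tip the badge tray on to its stop

### The job

Press the padded end of the white tip tray on the wooden stand down on to its rubber stop, firmly but not hard (a push of about 9 to 20 N on the pad), and hold it there until all three badges have slid down to that end and lie at the end wall. Then ease the tray back up to level under your fingers without letting it snap, and let go. Do not touch the badges, and leave the tumbler, the cup and the jewel box alone.

Things in the scene. Friction and masses are not known exactly. Their poses are not given: they have to be found in the camera images.
- press_pad (a point): centre of the top of the black press pad (52 x 58 mm) that sticks out past one end wall of a white tip tray (270 x 110 x 22 mm, three lanes). Tray's axes: x from the pad along the lanes to the far end, y across, z up out of its floor. End wall's outer face 28 mm away in +x, its top 14 mm above the pad. Level, it is 133 mm above the table; on the stop, 45 to 70 mm
- tip_tray (a joint): tray tilt, rad: 0 level, grows as the padded end goes down. A spring returns it (2 to 3 N at the pad at first, about 4 N at the stop; let go, it snaps up: allowed 1.5 rad/s). The stop, a rubber-tipped screw under the tray, is set anew each time: met between 0.40 and 0.52 rad, then yielding about 1 mm at the pad per 3 N. Over 25 N spoils the hinge
- tray_stand: brown wooden stand that carries the tray, base board 270 x 150 mm, fixed; origin under its centre, on the table; x and y as the level tray's. The tray's pivot runs along y, 125 mm straight above this origin; from the level press pad's centre that is 163 mm in +x and 8 mm down
- tumbler: red and white patterned tumbler, 70 mm across, 182 mm tall, standing free; origin under its centre
- cup: small terracotta cup, 81 mm across, 78 mm tall, standing free; origin under its centre
- jewel_box: blue jewel box, 81 x 100 mm, 72 mm tall, standing free; origin under its centre
- badge_red_center (a point): centre of the red round badge (26 mm across, 8 mm thick, white disc on top), lying loose in the tray's lane on the right as seen from the pad end (y = -35 mm). Pushed down to the end wall, its centre is about 46 mm from the press pad's centre in the pad's x
- badge_yellow_center (a point): centre of the yellow round badge (26 mm across, 8 mm thick, white disc on top), lying loose in the tray's middle lane. Pushed down to the end wall, its centre is about 46 mm from the press pad's centre in the pad's x
- badge_green_center (a point): centre of the green round badge (26 mm across, 8 mm thick, white disc on top), lying loose in the tray's lane on the left as seen from the pad end (y = +35 mm). Pushed down to the end wall, its centre is about 46 mm from the press pad's centre in the pad's x

How it is judged:
On the way:
1. the padded end is held down on its stop, pushed with 8 to 25 N, with all three badges at the end wall on the pad side (value of joint tip_tray above 0.38 rad and contact force between the fingers and tip_tray between 8 and 25 N and x of each of badge_red_center, badge_yellow_center, badge_green_center in the frame of press_pad below 0.07 m and z of badge_red_center in the frame of press_pad between -0.006 and 0.012 m and z of badge_yellow_center in the frame of press_pad between -0.006 and 0.012 m and z of badge_green_center in the frame of press_pad between -0.006 and 0.012 m), for 0.4 s.
At the end, for the whole second after the job is handed in: the tray is back level (within 0.03 rad), let go and still, and all three badges lie in the tray with their centres within 27 mm of the lane's end at the end wall on the pad side (value of joint tip_tray below 0.03 rad and velocity of joint tip_tray below 0.1 rad/s and x of each of badge_red_center, badge_yellow_center, badge_green_center in the frame of press_pad below 0.07 m and z of badge_red_center in the frame of press_pad between -0.006 and 0.012 m and z of badge_yellow_center in the frame of press_pad between -0.006 and 0.012 m and z of badge_green_center in the frame of press_pad between -0.006 and 0.012 m and linear speed of each of badge_red, badge_yellow, badge_green below 0.02 m/s); the robot touches nothing.
It fails at once if the tray is pushed with more than 25 N (contact force between any of the arm, the fingers and tip_tray above 25 N).
It fails at once if the tray snaps back up (faster than 1.5 rad/s) (velocity of joint tip_tray below -1.5 rad/s).
It fails at once if a badge is touched by the robot (contact force between any of the fingers, the arm and badge_red above 0.3 N or contact force between any of the fingers, the arm and badge_yellow above 0.3 N or contact force between any of the fingers, the arm and badge_green above 0.3 N).
It fails at once if the tumbler, cup or jewel box is moved more than 15 mm or knocked over (distance of any of tumbler, cup, jewel_box from where it was at the start of the episode above 0.015 m or angle between any of tumbler, cup, jewel_box's own z axis and vertical above 0.3 rad).
It also fails if it takes over 61 s, if anything falls off the work surface, if the arm or the gripper's body presses on something with over 40 N, if the wrist force passes 120 N, or if a joint passes its speed limit or range.

### The arm

A 6-joint arm with a two-finger parallel gripper is mounted at the origin on a cart in front of the work surface, level with it; the furniture and walls round the work are solid. World frame = base frame: x ahead of the robot, y to its left, z up, the work surface at z = 0. Lengths are in m, angles in rad, forces in N, time in s.
With the tool pointing down it reaches from about 0.375 to 0.975 m from the base axis. Payload 3.8 kg.
Tool frame: the origin (TCP) lies on the mounting face of the last link; the fingertips stand 173 mm ahead of it and the grasp point (between the pads) lies 155 mm ahead of it; z points along the fingers, y is the direction in which the jaws open and shut (so a half turn about z gives the same grasp; the last joint's range is limited). The gripper opens to 85 mm and grips with 20 to 120 N. Pads are 22 mm wide; open, the fingers measure 114 mm over their backs; the gripper's body (76 mm by 85 mm) begins 54 mm behind the grasp point. The pads swing forward as they close: fully open they stand 13 mm farther back than shut.
Start: joints at [1.29, 0.264, 1.604, -0, 1.274, -0.037], TCP at [0.163, 0.655, 0.405] pointing down, gripper open.
Joint ranges: [-2.63, 2.63], [-0.94, 2.18], [0.31, 2.57], [-1.31, 4.45], [0, 2.66], [-2.55, 2.55]. Speed limits (rad/s): [2.57, 2.57, 3.14, 3.14, 3.14, 3.14].

### API

Orientations are given as a rotation vector (axis times angle).
In Python, from workcell import bot gives the robot as it stands.
- The arm moves only by the shell command python3 -m jog 'ROWS' [FORCE]. ROWS is JSON, a list that holds one entry, the list of rows, each a list of 7 numbers: the closure, from 0 (fully open) to 1 (shut), then the shift along the tool's x, y, z in cm, then the turn, a rotation vector about the tool's x, y, z in rad. A call has 1 to 12 rows; each row is the pose to reach, as a shift and turn from the pose commanded when the call began, along the tool's axes at that moment; what a row does not reach only later rows make up. A row lasts 1/8 s, in which the tool goes at most 62.5 mm and 10.7 degrees, less where a joint would pass 70% of its speed; a pose out of reach is approached as far as the arm can. A call with a gripper value outside its range is refused whole. The fingers move at their own pace and stop on an object; FORCE is the grip in N (left out, the last holds). Time passes only in rows, so rows that repeat a pose let the fingers close. It gives the time, the measured TCP pose, the force and the opening at its end, in the units of the state.
- bot.read_state(): the state, without advancing time (a new reading comes with each control period).
- bot.read_camera(name): name is "scene" or "top" or "wrist"; returns the picture (420x560x3 uint8, red, green, blue); there is no depth.
- bot.camera_model(name): a dict with "intrinsics" (3x3 intrinsics, pixels), "rvec" (rotation vector, rad) and "tvec" (3), from world to camera coordinates, as OpenCV has them. Camera axes: x right, y down, z forward; pixel columns grow to the right and rows downward; lengths in m; the calibration is good to about 2 mm. A picture is of the moment at which its call begins: read the wrist's pose just before it. camera_model takes no time and is no camera call; for the wrist camera it gives the pose at the moment of the call.
- bot.finish_job(): hands the job in, once; it reports no verdict.
The state is a dict: "time": time; "q": joint angles; "joint_vel": joint speeds; "joint_torque": joint torques, N m; "tool_pos": TCP position; "tcp_rot": TCP orientation; "wrist_force": force on the tool from outside, world axes, zero at the start; "torque": the same for the moment, N m; "width": opening from 0.0 (shut) to 1.0 (fully open).
Only numpy, scipy, OpenCV 4.12 (cv2) and the standard library are available. Lean on these libraries where they do the work, as an engineer would, in place of code of your own. Each camera call takes 0.05 s, during which the arm holds its last target.

## Working session

There is one attempt and no reset: what is moved stays moved. The work goes in short steps, Python scripts to look and compute and a shell command to move; the robot and the scene stay as the last step left them, time stands still between calls to the robot, and variables do not carry over. Pictures are saved under pics/ and viewed, and the job is handed in when it is done.

```bash
mkdir -p pics; ls; python3 - <<'E'
from workcell import bot
import cv2
s=bot.read_state()
for k,v in s.items(): print(k,v)
for n in ["scene","top","wrist"]:
    m=bot.camera_model(n);print(n,m)
    cv2.imwrite(f"pics/{n}0.png",bot.read_camera(n)[:,:,::-1])
E
```

```text
pics
time 0.0
q [ 1.29011167e+00  2.64786880e-01  1.60533838e+00  4.45383766e-06
  1.27372225e+00 -3.68523345e-02]
joint_vel [-0.00012622 -0.00013894  0.00035929  0.0012979  -0.00153741  0.00075873]
joint_torque [ 3.79202620e-04 -5.15093029e+01 -3.67321730e+01  5.43232761e-05
  1.27216318e-02 -3.20608244e-06]
tool_pos [0.16283907 0.65472338 0.40335811]
tcp_rot [-0.38202075 -3.11791374  0.0034959 ]
wrist_force [-0.63675449 -0.64058421  0.21097745]
torque [0.0159913  0.0062703  0.02461141]
width 1.0030810841293243
scene {'intrinsics': array([[506.59511887,   0.        , 281.01736723],
       [  0.        , 506.59511887, 202.17843555],
       [  0.        ,   0.        ,   1.        ]]), 'rvec': array([ 2.20646511, -0.95011568,  0.36824847]), 'tvec': array([-0.41333299,  0.39327404,  1.31901541])}
top {'intrinsics': array([[542.24263369,   0.        , 280.86801181],
       [  0.        , 542.24263369, 200.48730023],
       [  0.        ,   0.        ,   1.        ]]), 'rvec': array([ 2.13630573, -2.18351212,  0.11740933]), 'tvec': array([0.03392071, 0.60972007, 1.33099397])}
wrist {'intrinsics': array([[338.28863513,   0.        , 281.39799279],
       [  0.        , 338.28863513, 205.04690007],
       [  0.        ,   0.        ,   1.        ]]), 'rvec': array([-2.2626041 , -1.7696848 , -0.28657558]), 'tvec': array([-0.67436265, -0.04098465,  0.38073294])}
```

View pics/scene0.png

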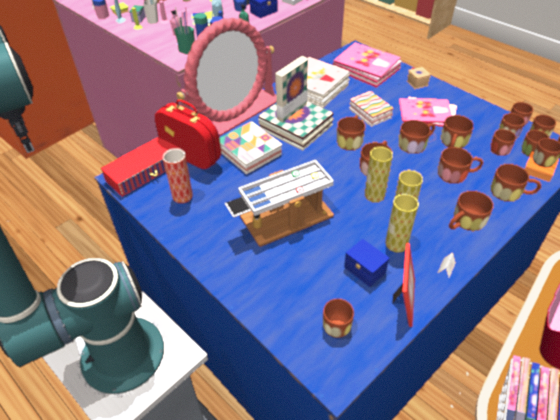

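View pics/top0.png

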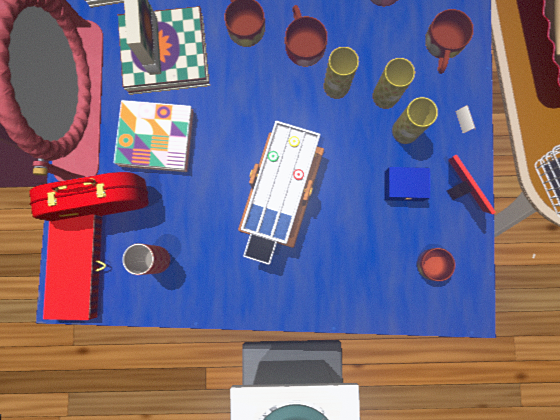

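View pics/wrist0.png

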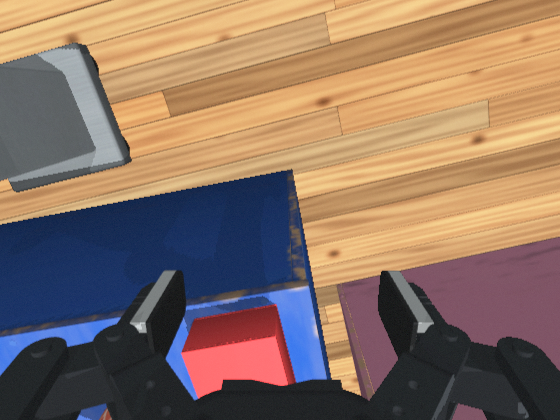

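The scene view shows the tray in the middle. In the top view the black pad is at about (262,248), facing the robot, with the badges near (273,156), (294,142) and (298,174). The tumbler is at (145,260) and the jewel box at (408,183). Next I'll measure the pad.

```bash
cat > h.py <<'E'
from workcell import bot
import cv2, numpy as np
def ray(name,uv,z,m=None):
    m=m or bot.camera_model(name)
    R=cv2.Rodrigues(m["rvec"])[0];C=-R.T@m["tvec"]
    d=R.T@np.linalg.inv(m["intrinsics"])@np.array([uv[0],uv[1],1.0])
    return C+d*(z-C[2])/d[2]
E
python3 - <<'E'
from h import *
t=cv2.imread("pics/top0.png"); s=cv2.imread("pics/scene0.png")
a=cv2.resize(t[110:275,220:350],None,fx=4,fy=4,interpolation=cv2.INTER_CUBIC)
cv2.imwrite("pics/topz.png",cv2.resize(a,(473,600)))
cv2.imwrite("pics/scz.png",cv2.resize(s[150:250,215:345],(780,600),interpolation=cv2.INTER_CUBIC))
def blob(im,name,box,f,z):
    x0,y0,x1,y1=box;c=im[y0:y1,x0:x1].astype(int)
    m=f(c).astype(np.uint8)
    n,l,st,ce=cv2.connectedComponentsWithStats(m)
    k=1+np.argmax(st[1:,4]);uv=ce[k]+[x0,y0]
    pts=np.argwhere(l==k)[:,::-1].astype(np.float32)+np.array([x0,y0],np.float32)
    r=cv2.minAreaRect(pts)
    co=np.array([ray(name,p,z)[:2] for p in cv2.boxPoints(r)])
    print(name,uv,st[k,4],"->",ray(name,uv,z).round(4),"box",co.round(3).tolist(), np.linalg.norm(np.diff(co,axis=0),axis=1).round(3))
blk=lambda c:c.max(2)<75
blob(t,"top",(240,228,285,270),blk,.133)
blob(s,"scene",(220,190,265,225),blk,.133)
# tray white
wh=lambda c:c.min(2)>150
blob(t,"top",(235,110,335,250),wh,.147)
E
```

```text
top [252.5  256.25] 4 -> [0.4709 0.0885 0.133 ] box [[0.472, 0.092], [0.473, 0.091], [0.47, 0.085], [0.469, 0.085]] [0.001 0.007 0.001]
scene [237.45512821 205.26923077] 156 -> [0.4887 0.0715 0.133 ] box [[0.478, 0.1], [0.522, 0.087], [0.499, 0.045], [0.457, 0.058]] [0.045 0.048 0.044]
top [282.23376623 175.89968652] 4466 -> [0.6549 0.0157 0.147 ] box [[0.495, 0.128], [0.791, 0.03], [0.753, -0.077], [0.46, 0.023]] [0.311 0.113 0.31 ]
```

View pics/topz.png

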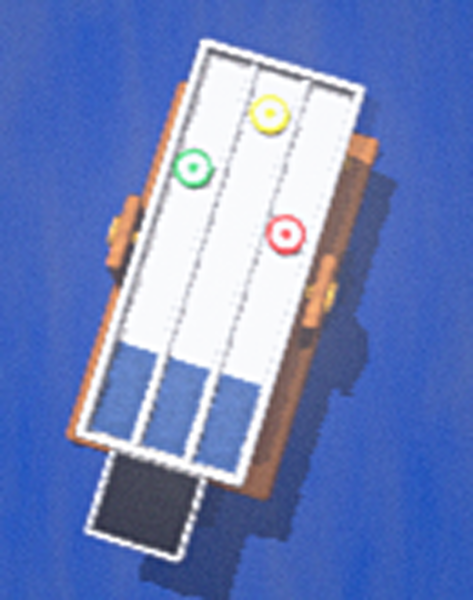

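View pics/scz.png

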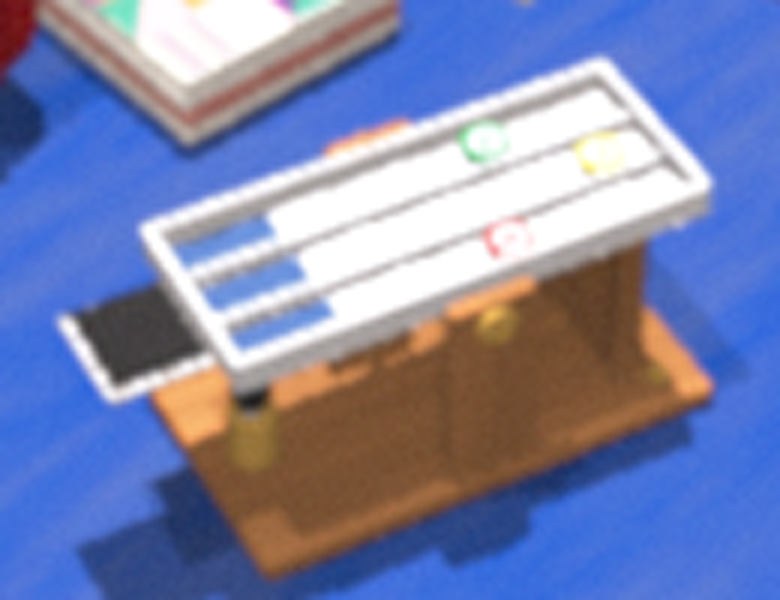

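The zoom shows the tray whole, with the black pad bordered in white. Its black corners are at about (115,455), (203,480), (180,553) and (92,530) in the zoom. I'll use a better mask.

```bash
python3 - <<'E'
from h import *
t=cv2.imread("pics/top0.png"); s=cv2.imread("pics/scene0.png")
def blob(im,name,box,f,z):
    x0,y0,x1,y1=box;c=im[y0:y1,x0:x1].astype(int)
    m=f(c).astype(np.uint8)
    n,l,st,ce=cv2.connectedComponentsWithStats(m)
    k=1+np.argmax(st[1:,4])
    pts=np.argwhere(l==k)[:,::-1].astype(np.float32)+np.array([x0,y0],np.float32)
    g=np.array([ray(name,p,z)[:2] for p in pts],np.float32)
    r=cv2.minAreaRect(g)
    print(name,len(pts),"mean",g.mean(0).round(4),"rect c",np.round(r[0],4),"size",np.round(r[1],4),"ang",r[2])
    return np.array(r[0])
blk=lambda c:(c.max(2)<100)&(c.max(2)-c.min(2)<30)
wh=lambda c:(c.min(2)>140)
p=blob(t,"top",(240,228,285,270),blk,.133)
blob(s,"scene",(220,190,265,225),blk,.133)
w=blob(t,"top",(235,110,335,245),wh,.147)
d=w-p;print(np.degrees(np.arctan2(d[1],d[0])),np.linalg.norm(d))
print("tumbler",ray("top",(140,260),.182), ray("top",(437,265),.078), ray("top",(408,175),.072))
m=bot.camera_model("top");R=cv2.Rodrigues(m["rvec"])[0];print(-R.T@m["tvec"])
E
```

```text
top 490 mean [0.4893 0.0717] rect c [0.4897 0.0712] size [0.0534 0.0496] ang 70.626708984375
scene 185 mean [0.4892 0.0718] rect c [0.4892 0.0721] size [0.0494 0.0448] ang 71.46595764160156Traceback (most recent call last):
  File "<stdin>", line 17, in <module>
  File "<stdin>", line 9, in blob
  File "h.py", line 4, in ray
    m=m or bot.camera_model(name)
           ~~~~~~~~~~~~~~~~^^^^^^
ValueError: time passes only in moves, steps and waits
```

```bash
python3 - <<'E'
from h import *
t=cv2.imread("pics/top0.png")
M=bot.camera_model("top")
x0,y0,x1,y1=235,110,335,252
c=t[y0:y1,x0:x1].astype(int)
pts=np.argwhere(c.min(2)>140)[:,::-1]+[x0,y0]
g=np.array([ray("top",p,.147,M)[:2] for p in pts],np.float32)
p=np.array([.4893,.0717])
for a in np.radians([-20,-19,-18]):
    u=np.array([np.cos(a),np.sin(a)]);n=np.array([-u[1],u[0]])
    L=(g-p)@u;T=(g-p)@n;k=(L>60e-3)&(L<.29)
    lo=[np.percentile(T[(L>q)&(L<q+.03)],[2,98]) for q in (.08,.24)]
    print(np.degrees(a),L.max(),np.round(lo,4).tolist())
for uv,z in (((140,260),.182),((437,265),.078),((408,175),.072)): print(ray("top",uv,z,M))
s=bot.read_state();print(s["tool_pos"],s["tcp_rot"],s["time"])
print(cv2.Rodrigues(np.array(s["tcp_rot"]))[0].round(4))
E
```

```text
-20.0 0.29868142943080156 [[-0.0517, 0.0567], [-0.0473, 0.0606]]
-19.0 0.29785239863806556 [[-0.0535, 0.055], [-0.0517, 0.0561]]
-18.0 0.29771931520831507 [[-0.0553, 0.0534], [-0.0561, 0.0515]]
[0.46734136 0.33575016 0.182     ]
[ 0.44112402 -0.35113387  0.078     ]
[ 0.66219096 -0.29353752  0.072     ]
[0.16285179 0.65479537 0.40365482] [-3.81920442e-01 -3.11801059e+00  2.69161001e-03] 0.15
[[-9.704e-01  2.414e-01 -5.000e-04]
 [ 2.414e-01  9.704e-01 -1.700e-03]
 [ 1.000e-04 -1.700e-03 -1.000e+00]]
```

The pad centre is at (0.489, 0.072) in both views, with tray yaw about -18.6° and length 298 mm from the pad centre, which matches the stated sizes. I'll move above the pad with the fingers shut.

```bash
python3 -m jog '[[[1,-1,-1,-2,0,0,0],[1,-4,-4.5,-3,0,0,0],[1,-8,-8.5,-3,0,0,0.01],[1,-12,-13,-3,0,0,0.02],[1,-16,-17,-3,0,0,0.03],[1,-20,-21.5,-3,0,0,0.04],[1,-24,-26,-3,0,0,0.05],[1,-28,-30,-3,0,0,0.06],[1,-32,-34.5,-3,0,0,0.07],[1,-36,-39,-3,0,0,0.08],[1,-40,-43,-3,0,0,0.08],[1,-43,-46,-3,0,0,0.08]]]' 40
python3 -m jog '[[[1,-1,-1,0,0,0,0],[1,-2.2,-2.7,1,0,0,0],[1,-2.2,-2.7,2,0,0,0],[1,-2.2,-2.7,2,0,0,0]]]'
python3 - <<'E'
from h import *
s=bot.read_state();print(s)
print(cv2.Rodrigues(np.array(s["tcp_rot"]))[0].round(4))
cv2.imwrite("pics/wrist1.png",bot.read_camera("wrist")[:,:,::-1])
E
```

```text
time: 1.65
tool_pos: [0.4696, 0.1021, 0.4366]
tcp_rot: [0.509, 3.097, 0.001]
wrist_force: [0.2, -0.1, 0.5]
width: -0.001
time: 2.15
tool_pos: [0.4806, 0.0728, 0.4139]
tcp_rot: [-0.506, -3.098, -0.0]
wrist_force: [-0.1, -0.1, 0.3]
width: -0.001
{'time': 2.15, 'q': array([ 9.89069503e-02, -1.04452997e-01,  1.98293249e+00,  6.60452344e-04,
        1.26516807e+00, -1.14855571e+00]), 'joint_vel': array([ 0.0109897 , -0.00390105, -0.01678339, -0.001528  ,  0.00373573,
       -0.00494846]), 'joint_torque': array([-4.39120363e-01, -3.06451678e+01, -3.66718912e+01, -3.34387121e-02,
       -7.77091482e-02, -2.58835353e-04]), 'tool_pos': array([0.48060297, 0.0728232 , 0.41390114]), 'tcp_rot': array([-5.05644997e-01, -3.09845726e+00, -1.23960325e-04]), 'wrist_force': array([-0.0689583 , -0.07319645,  0.26600127]), 'torque': array([0.03701117, 0.01194215, 0.00680231]), 'width': -0.0011305777457718456}
[[-9.481e-01  3.179e-01 -2.100e-03]
 [ 3.179e-01  9.481e-01  4.000e-04]
 [ 2.100e-03 -3.000e-04 -1.000e+00]]
```

View pics/wrist1.png

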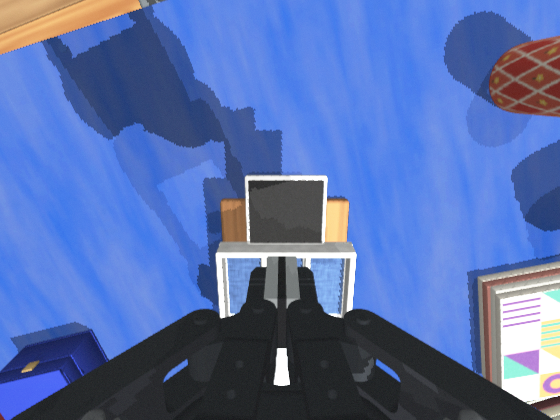

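The wrist picture shows the pad at about (286,210), with the wall below it at row 247 and the fingers centred at about column 283. I'll check that against the earlier fix.

```bash
python3 - <<'E'
from h import *
M=bot.camera_model("wrist")
print(ray("wrist",(286.5,210),.133,M))
for uv in ((248,180),(326,179),(325,243),(247,243)): print(ray("wrist",uv,.133,M))
s=bot.read_state();R=cv2.Rodrigues(np.array(s["tcp_rot"]))[0]
print("TCP",s["tool_pos"],"tip",s["tool_pos"]+R@[0,0,.173])
u=np.array([.948,-.318]);n=np.array([.318,.948])
print((s["tool_pos"]+R@[0,0,.173])[:2]@np.c_[u,n]-np.array([.4893,.0717])@np.c_[u,n])
E
```

```text
[0.48760777 0.07541829 0.133     ]
[0.45522261 0.05512054 0.133     ]
[0.47336891 0.11183691 0.133     ]
[0.52454188 0.09622098 0.133     ]
[0.50441354 0.03608057 0.133     ]
TCP [0.4808295  0.07299747 0.41444912] tip [0.48064369 0.07306684 0.24144923]
[-0.00864083 -0.00145694]
```

```bash
python3 -m jog '[[[1,-0.2,0.2,1,0,0,0],[1,-0.3,0.3,2.5,0,0,0],[1,-0.3,0.3,4,0,0,0],[1,-0.3,0.3,5.5,0,0,0],[1,-0.3,0.3,7,0,0,0],[1,-0.3,0.3,8,0,0,0],[1,-0.3,0.3,8.8,0,0,0],[1,-0.3,0.3,9.2,0,0,0],[1,-0.3,0.3,9.5,0,0,0],[1,-0.3,0.3,9.5,0,0,0]]]'
python3 -m jog '[[[1,0,0,0.2,0,0,0],[1,0,0,0.4,0,0,0],[1,0,0,0.6,0,0,0],[1,0,0,0.8,0,0,0],[1,0,0,1.0,0,0,0],[1,0,0,1.2,0,0,0],[1,0,0,1.4,0,0,0],[1,0,0,1.6,0,0,0],[1,0,0,1.8,0,0,0],[1,0,0,2,0,0,0],[1,0,0,2,0,0,0],[1,0,0,2,0,0,0]]]'
python3 - <<'E'
from h import *
cv2.imwrite("pics/wrist2.png",bot.read_camera("wrist")[:,:,::-1])
cv2.imwrite("pics/scene2.png",cv2.resize(bot.read_camera("scene")[130:270,200:360],(640,560),interpolation=cv2.INTER_CUBIC)[:,:,::-1])
E
```

```text
time: 3.45
tool_pos: [0.4853, 0.0741, 0.3198]
tcp_rot: [0.506, 3.1, 0.0]
wrist_force: [0.7, 0.1, 0.4]
width: 0.003
time: 4.95
tool_pos: [0.4852, 0.0742, 0.2996]
tcp_rot: [-0.506, -3.1, -0.0]
wrist_force: [-1.7, 0.1, 2.9]
width: -0.002
```

View pics/wrist2.png

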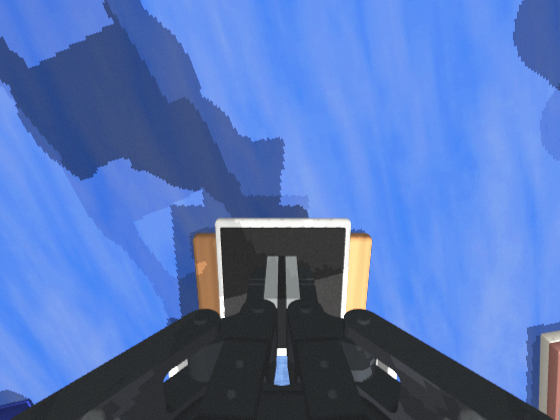

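View pics/scene2.png

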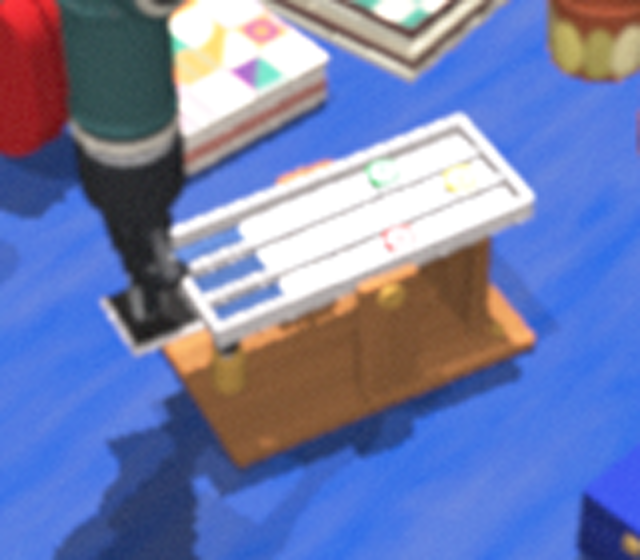

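Contact is made: about 2.9 N, tip at z 0.127, fingers centred on the pad and clear of the wall. I'll push further down along the arc.

```bash
python3 -m jog '[[[1,0,0,0.4,0,0,0],[1,0,0,0.8,0,0,0],[1,-0.05,0,1.2,0,0,0],[1,-0.1,0,1.6,0,0,0],[1,-0.15,0,2.0,0,0,0],[1,-0.2,0,2.4,0,0,0],[1,-0.25,0,2.8,0,0,0],[1,-0.3,0,3.2,0,0,0],[1,-0.4,0,3.6,0,0,0],[1,-0.5,0,4.0,0,0,0],[1,-0.55,0,4.3,0,0,0],[1,-0.6,0,4.4,0,0,0]]]'
python3 -m jog '[[[1,-0.05,0,0.1,0,0,0],[1,-0.1,0,0.2,0,0,0],[1,-0.1,0,0.3,0,0,0],[1,-0.15,0,0.4,0,0,0],[1,-0.15,0,0.4,0,0,0]]]'
```

```text
time: 6.55
tool_pos: [0.4911, 0.0722, 0.2556]
tcp_rot: [0.506, 3.1, 0.0]
wrist_force: [-0.8, 1.8, 4.0]
width: 0.002
time: 7.18
tool_pos: [0.4923, 0.0718, 0.2515]
tcp_rot: [-0.506, -3.1, 0.0]
wrist_force: [-1.2, 1.5, 1.8]
width: -0.004
```

```bash
python3 -m jog '[[[1,-0.05,0,0.1,0,0,0],[1,-0.05,0,0.2,0,0,0],[1,-0.1,0,0.3,0,0,0],[1,-0.1,0,0.3,0,0,0]]]'
python3 -m jog '[[[1,-0.05,0,0.1,0,0,0],[1,-0.05,0,0.2,0,0,0],[1,-0.1,0,0.2,0,0,0]]]'
python3 - <<'E'
from h import *
cv2.imwrite("pics/scene3.png",cv2.resize(bot.read_camera("scene")[130:270,200:360],(640,560),interpolation=cv2.INTER_CUBIC)[:,:,::-1])
E
```

```text
time: 7.68
tool_pos: [0.4932, 0.0715, 0.2485]
tcp_rot: [-0.506, -3.1, -0.0]
wrist_force: [-0.7, 2.1, 2.4]
width: -0.005
time: 8.05
tool_pos: [0.4941, 0.0711, 0.2465]
tcp_rot: [-0.506, -3.1, 0.0]
wrist_force: [-4.2, 3.2, 3.0]
width: 0.001
```

View pics/scene3.png

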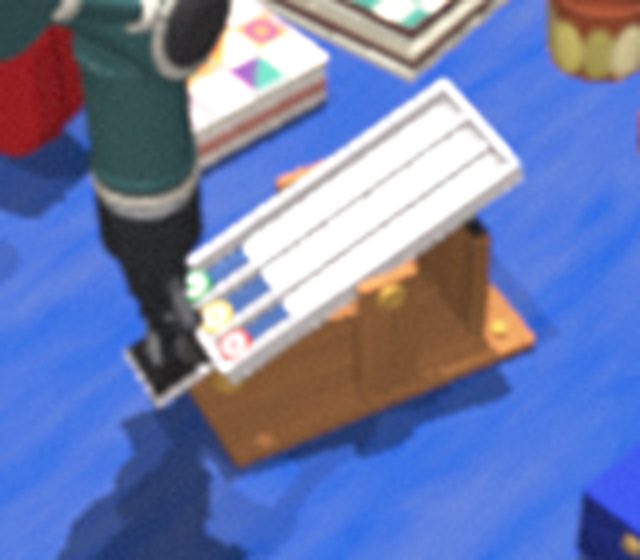

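All three badges have already slid down against the end wall (at about (197,283), (216,315) and (233,345) in the crop). I'll creep straight down to the stop.

```bash
for i in 1; do python3 -m jog '[[[1,0,0,0.1,0,0,0],[1,0,0,0.1,0,0,0]]]'; done
python3 -m jog '[[[1,0,0,0.1,0,0,0],[1,0,0,0.1,0,0,0]]]'
python3 - <<'E'
from h import *
print(bot.read_state()["wrist_force"])
E
```

```text
time: 8.35
tool_pos: [0.4942, 0.071, 0.2455]
tcp_rot: [-0.506, -3.1, 0.0]
wrist_force: [-2.9, 2.3, 2.9]
width: 0.001
time: 8.6
tool_pos: [0.4944, 0.071, 0.2448]
tcp_rot: [0.506, 3.1, -0.0]
wrist_force: [-2.4, 2.2, 2.5]
width: 0.002
[-2.41833403  2.16794898  2.52469941]
```

```bash
python3 -m jog '[[[1,0,0,0.1,0,0,0],[1,-0.04,0,0.1,0,0,0]]]'
python3 -m jog '[[[1,0,0,0.1,0,0,0],[1,-0.04,0,0.1,0,0,0]]]'
```

```text
time: 8.85
tool_pos: [0.4947, 0.0709, 0.2437]
tcp_rot: [0.506, 3.1, -0.0]
wrist_force: [-1.6, 1.2, 3.6]
width: -0.0
time: 9.1
tool_pos: [0.4951, 0.0708, 0.2427]
tcp_rot: [0.506, 3.1, -0.0]
wrist_force: [-1.7, 1.1, 2.9]
width: -0.001
```

```bash
python3 -m jog '[[[1,0,0,0.1,0,0,0],[1,-0.04,0,0.1,0,0,0]]]'
```

```text
time: 9.35
tool_pos: [0.4955, 0.0707, 0.2417]
tcp_rot: [0.506, 3.1, -0.0]
wrist_force: [-1.0, 0.6, 2.9]
width: -0.002
```

```bash
python3 -m jog '[[[1,0,0,0.1,0,0,0],[1,-0.04,0,0.1,0,0,0]]]'
```

```text
time: 9.6
tool_pos: [0.4958, 0.0706, 0.2407]
tcp_rot: [0.506, 3.1, -0.0]
wrist_force: [-0.9, 0.4, 3.0]
width: -0.002
```

```bash
python3 -m jog '[[[1,0,0,0.1,0,0,0],[1,-0.04,0,0.15,0,0,0]]]'
```

```text
time: 9.85
tool_pos: [0.4963, 0.0704, 0.2392]
tcp_rot: [0.506, 3.1, -0.0]
wrist_force: [-0.4, 0.5, 5.1]
width: 0.0
```

```bash
python3 -m jog '[[[1,0,0,0.1,0,0,0],[1,-0.04,0,0.15,0,0,0]]]'
```

```text
time: 10.1
tool_pos: [0.4968, 0.0703, 0.2378]
tcp_rot: [0.506, 3.1, 0.0]
wrist_force: [-1.0, 0.3, 3.8]
width: -0.001
```

```bash
python3 -m jog '[[[1,0,0,0.1,0,0,0],[1,-0.04,0,0.15,0,0,0]]]'
```

```text
time: 10.35
tool_pos: [0.4972, 0.0702, 0.2363]
tcp_rot: [0.506, 3.1, 0.0]
wrist_force: [0.2, -0.8, 4.9]
width: -0.002
```

```bash
python3 -m jog '[[[1,0,0,0.1,0,0,0],[1,-0.04,0,0.15,0,0,0]]]'
```

```text
time: 10.6
tool_pos: [0.4974, 0.0702, 0.2349]
tcp_rot: [0.506, 3.1, 0.0]
wrist_force: [-0.8, 0.7, 8.2]
width: 0.001
```

The stop has been met: force is 8.2 N and rising. A little more.

```bash
python3 -m jog '[[[1,0,0,0.05,0,0,0],[1,0,0,0.1,0,0,0],[1,0,0,0.1,0,0,0]]]'
```

```text
time: 10.98
tool_pos: [0.4975, 0.0702, 0.2346]
tcp_rot: [0.506, 3.1, 0.0]
wrist_force: [-2.0, 0.5, 10.0]
width: 0.001
```

```bash
python3 -m jog '[[[1,0,0,0.05,0,0,0],[1,0,0,0.1,0,0,0],[1,0,0,0.1,0,0,0]]]'
```

```text
time: 11.35
tool_pos: [0.4976, 0.0702, 0.2343]
tcp_rot: [0.506, 3.1, 0.0]
wrist_force: [-3.2, -1.1, 15.5]
width: -0.001
```

```bash
python3 -m jog '[[[1,0,0,0,0,0,0],[1,0,0,0,0,0,0],[1,0,0,0,0,0,0],[1,0,0,0,0,0,0]]]'
python3 -m jog '[[[1,0,0,0,0,0,0],[1,0,0,0,0,0,0],[1,0,0,0,0,0,0],[1,0,0,0,0,0,0]]]'
python3 - <<'E'
from h import *
cv2.imwrite("pics/scene4.png",cv2.resize(bot.read_camera("scene")[130:270,200:360],(640,560),interpolation=cv2.INTER_CUBIC)[:,:,::-1])
for i in range(4):
    bot.read_camera("top");print(bot.read_state()["wrist_force"].round(1))
E
```

```text
time: 11.85
tool_pos: [0.4976, 0.0702, 0.2343]
tcp_rot: [0.506, 3.1, 0.0]
wrist_force: [-3.8, -1.0, 15.0]
width: 0.003
time: 12.35
tool_pos: [0.4976, 0.0702, 0.2343]
tcp_rot: [0.506, 3.1, 0.0]
wrist_force: [-3.7, -0.3, 15.1]
width: -0.001
[-2.2 -1.1 15.3]
[-2.9 -0.7 16.1]
[-3.2 -1.7 15.9]
[-4.6 -1.1 15.3]
```

View pics/scene4.png

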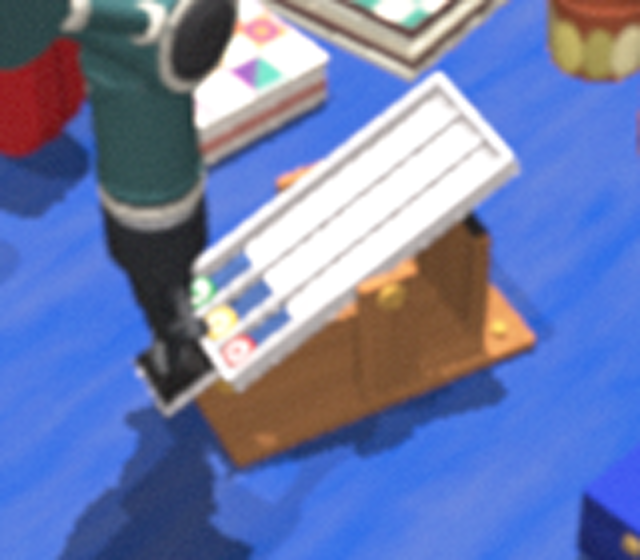

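Held on the stop at about 15 to 16 N for over 1 s with all three badges at the wall. Now easing up, back along the arc.

```bash
python3 -m jog '[[[1,0,0,-0.1,0,0,0],[1,0.05,0,-0.3,0,0,0],[1,0.15,0,-0.6,0,0,0],[1,0.25,0,-0.9,0,0,0],[1,0.4,0,-1.2,0,0,0],[1,0.5,0,-1.6,0,0,0],[1,0.65,0,-2,0,0,0],[1,0.75,0,-2.4,0,0,0],[1,0.85,0,-2.8,0,0,0],[1,0.9,0,-3.2,0,0,0],[1,0.95,0,-3.6,0,0,0],[1,1,0,-4,0,0,0]]]'
python3 -m jog '[[[1,0.05,0,-0.3,0,0,0],[1,0.1,0,-0.6,0,0,0],[1,0.1,0,-0.9,0,0,0],[1,0.1,0,-1.2,0,0,0],[1,0.15,0,-1.5,0,0,0],[1,0.2,0,-1.8,0,0,0],[1,0.2,0,-2,0,0,0],[1,0.2,0,-2.2,0,0,0],[1,0.2,0,-2.4,0,0,0],[1,0.2,0,-2.5,0,0,0]]]'
```

```text
time: 14.1
tool_pos: [0.4873, 0.0734, 0.2725]
tcp_rot: [-0.506, -3.099, 0.0]
wrist_force: [-1.7, 2.0, 1.6]
width: -0.003
time: 15.35
tool_pos: [0.486, 0.0739, 0.2979]
tcp_rot: [0.506, 3.1, 0.0]
wrist_force: [-0.7, -1.4, 1.6]
width: -0.0
```

```bash
python3 -m jog '[[[1,0,0,-0.1,0,0,0],[1,0,0,-0.2,0,0,0],[1,0,0,-0.3,0,0,0],[1,0,0,-0.4,0,0,0],[1,0,0,-0.5,0,0,0],[1,0,0,-0.6,0,0,0],[1,0,0,-0.7,0,0,0],[1,0,0,-0.8,0,0,0],[1,0,0,-0.9,0,0,0],[1,0,0,-1,0,0,0],[1,0,0,-1.2,0,0,0],[1,0,0,-1.5,0,0,0]]]'
python3 -m jog '[[[1,0,0,-0.5,0,0,0],[1,0,0,-1.5,0,0,0],[1,0,0,-3,0,0,0],[1,0.5,0,-5,0,0,0],[1,1,0,-7,0,0,0],[1,2,0,-8,0,0,0],[1,5,0,-8,0,0,0],[1,8,0,-8,0,0,0],[1,10,0,-8,0,0,0],[1,10,0,-8,0,0,0]]]'
python3 - <<'E'
from h import *
T=bot.read_camera("top");S=bot.read_camera("scene")
cv2.imwrite("pics/top5.png",cv2.resize(T[110:275,220:350],(473,600),interpolation=cv2.INTER_CUBIC)[:,:,::-1])
cv2.imwrite("pics/scene5.png",S[:,:,::-1])
print(bot.read_state()["wrist_force"])
E
```

```text
time: 16.85
tool_pos: [0.4857, 0.0739, 0.3125]
tcp_rot: [-0.506, -3.1, 0.0]
wrist_force: [0.4, -0.2, -0.3]
width: 0.005
time: 18.1
tool_pos: [0.39, 0.1061, 0.3928]
tcp_rot: [0.504, 3.1, 0.0]
wrist_force: [-0.3, -0.3, 0.7]
width: 0.003
[-0.41590299 -0.33990093 -0.75070215]
```

View pics/top5.png

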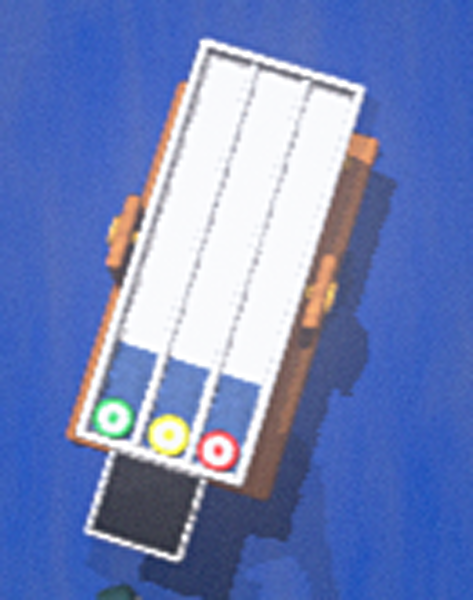

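View pics/scene5.png

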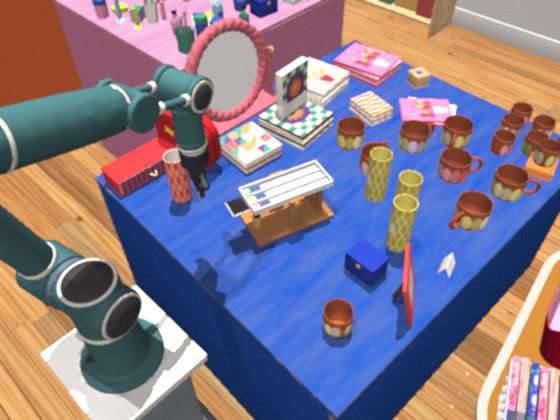

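The tray is level, with its outline in the same pixels as at the start. All three badges lie at the end wall, at (113,417), (168,435) and (217,451) in the crop. The gripper is free, and the tumbler, cup and box are unmoved.

```bash
python3 - <<'E'
from h import *
M=bot.camera_model("top");u=np.array([.948,-.318])
for p in ((113,417),(168,435),(217,451)):
    w=ray("top",(220+p[0]/3.638,110+p[1]/3.636),.137,M);print(((w[:2]-[.4893,.0717])@u).round(4))
print(bot.finish_job())
E
```

```text
0.0456
0.0451
0.0446
the job is handed in; nothing more can be done
None
```

I pressed the padded end down on to its stop, held it there, eased it back up to level and handed the job in at about 18 s of the 61 s. No verdict was reported.

- **Press:** with the fingers shut, I held the tray on its stop at about 15–16 N for more than 1 s. The camera showed all three badges at the end wall during the hold.
- **Release:** I raised the fingers at about 8–32 mm/s back along the tray's arc, and it did not visibly snap. Then I backed the gripper well clear.
- **Last checks:**
  - The top view showed the tray in the same pixels as at the start, so it is level.
  - The badges measured 45.6, 45.1 and 44.6 mm from the pad centre. They should be about 46 mm and must be under 70 mm.
  - The wrist force was near zero.
  - By eye, the tumbler, cup and jewel box had not moved; I did not measure them again.

The wrist camera placed the pad about 3 mm to one side of where the other two cameras put it, so I split the difference when lining up. No check failed.

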